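# Tip two cartons to find the stamped one and push it to the dispatch line

## Task

Two closed cardboard cartons stand upright on the worktop, and one of them has a round ink stamp on its underside. With the fingertips, tip both cartons over away from you so that each lies on its back and shows its underside, then push the stamped one straight on, away from you, until its far end lies over the dark dispatch line. Never pick a carton up, leave the other one lying on its back short of the line, and do not disturb the tin, the small lens box or the buffing block.

Things in the scene. Friction and masses are not known exactly. Their poses are not given: they have to be found in the camera images.
- carton_a: Closed cardboard carton, 44 deep (x) x 60 wide (y) x 90 mm tall (z), 0.15 kg; origin: centre of underside. Starts upright, x pointing away from the robot (yaw within 0.1 rad), left or right. Pushed high on its front it topples beyond 26 deg of tilt. On its back: z points away from the robot, x down, underside faces the robot; 44 mm high. This one has the stamp below (see stamp).
- carton_b: Closed cardboard carton, 44 deep (x) x 60 wide (y) x 90 mm tall (z), 0.15 kg; origin: centre of underside. Starts upright, x pointing away from the robot (yaw within 0.1 rad), left or right. Pushed high on its front it topples beyond 26 deg of tilt. On its back: z points away from the robot, x down, underside faces the robot; 44 mm high. Its underside is plain but for a seam.
- stamp (a point): the stamp, in the middle of the underside of carton_a: an inked black ring, 34 mm outer diameter, with a cross in it; the point has carton_a's axes
- carton_a_top (a point): centre of the top face of carton_a, 90 mm along its z from its origin; once it lies on its back, the middle of its far end
- carton_b_top (a point): the same point of carton_b
- carton_a_mid (a point): centre of the volume of carton_a: 45 mm above the worktop upright, 22 mm lying on its back, at most 50 mm while toppling
- carton_b_mid (a point): the same point of carton_b
- dispatch_line: dark tape strip, 40 mm wide (along x, away from the robot), 620 mm long (along y), flat on the worktop; things slide over it freely. It passes under the hand edger (beige, 126 mm tall, in the middle) and shows in the lanes on both sides: left to the lens groover (95 mm tall), at least 130 mm wide; right to the lensmeter (360 mm tall), 260 mm wide. Origin mid-strip
- nose_pad_tin: bystander, graspable but to be left alone: round tin with a lid, 54 mm across, 22 mm tall; origin at the centre of its underside
- lens_box: bystander, graspable but to be left alone: small box with a black tray and a clear lid, 29x32x17 mm; origin at the centre of its underside
- buff_block: bystander, graspable but to be left alone: buffing block with a wooden back, 26x62x24 mm; origin at the centre of its underside
Mind the look-alikes: they are no part of the job. What is shaped like the carton_a but red or turquoise is not meant.

How it is judged:
By the outcome, as a careful person would: the job done as asked, in the order asked, and still so for the second after the job is handed in, with the robot touching nothing.
It also fails if it takes over 58 s, if anything falls off the work surface, if the arm or the gripper's body presses on something with over 40 N, if the wrist force passes 120 N, or if a joint passes its speed limit or range.

## Robot

A 6-joint arm with a two-finger parallel gripper is mounted at the origin on a cart in front of the work surface, level with it; the furniture and walls round the work are solid. World frame = base frame: x ahead of the robot, y to its left, z up, the work surface at z = 0. Lengths are in m, angles in rad, forces in N, time in s.
With the tool pointing down it reaches from about 0.425 to 0.95 m from the base axis. Payload 3.5 kg.
Tool frame: the origin (TCP) lies at the very end of the fingers, on their centre line; the grasp point (between the pads) lies ctrl.tcp_to_grasp behind it (ctrl.tcp_to_grasp is the distance from the TCP to the grasp point, in m); z points along the fingers, y is the line along which they close (so a half turn about z gives the same grasp; the last joint's range is limited). The gripper opens to 85 mm and grips with 20 to 120 N. Pads are 22 mm wide; open, the fingers measure 114 mm over their backs; the gripper's body (76 mm by 85 mm) begins 54 mm behind the grasp point. The pads swing forward as they close: fully open they stand 13 mm farther back than shut.
Start: joints at [1.093, 0.286, 1.577, -0, 1.279, -0.15], TCP at [0.217, 0.639, 0.231] pointing down, gripper open.
Joint ranges: [-2.77, 2.77], [-0.9, 2.22], [0.21, 2.48], [-1.53, 4.67], [0.24, 2.81], [-2.84, 2.84]. Speed limits (rad/s): [2.79, 2.79, 3.14, 3.14, 3.14, 3.14].

## Interface

Orientations are given as a unit quaternion [x, y, z, w].
In Python, from plant import ctrl gives the robot as it stands.
- The arm moves only by the shell command python3 -m inch 'ROWS' [FORCE]. ROWS is JSON, a list of rows, each an object with "slide": the shift along the tool's x, y, z in cm, a list of three; "turn": the turn about the tool's z in rad; "grip": the finger opening in cm, from 0 to 8.54. A call has 1 to 20 rows; each row is the pose to reach, as a shift and turn from the pose commanded when the call began, along the tool's axes at that moment; what a row does not reach only later rows make up. A row lasts 1/10 s, in which the tool goes at most 50 mm and 8.59 degrees, less where a joint would pass 70% of its speed; a pose out of reach is approached as far as the arm can. A call with a gripper value outside its range is refused whole. The fingers move at their own pace and stop on an object; FORCE is the grip in N (left out, the last holds). Time passes only in rows, so rows that repeat a pose let the fingers close. It gives the time, the measured TCP pose, the force, the opening and the grip force at its end, in the units of the state.
- ctrl.get_state(): the state, without advancing time (a new reading comes with each control period).
- ctrl.read_camera(name): name is "scene" or "top" or "wrist"; returns (picture, depth): 400x640x3 uint8, red, green, blue; 400x640 float32, m along the optical axis (not along the pixel's ray), 0 where there is no reading.
- ctrl.camera_info(name): a dict with "K" (3x3 intrinsics, pixels), "camera_from_world" (4x4, takes a point from world to camera coordinates); the wrist camera has in their place "T_tool_cam" (4x4, takes a point from camera to tool coordinates, whose origin is the TCP and whose axes are the flange's). Camera axes: x right, y down, z forward; pixel columns grow to the right and rows downward; lengths in m; the calibration is good to about 2 mm. A picture is of the moment at which its call begins: read the wrist's pose just before it. camera_info takes no time and is no camera call.
- ctrl.sign_off(): hands the job in; it is judged then, once.
The state is a dict: "time": time; "qpos": joint angles; "dq": joint speeds; "joint_efforts": joint torques, N m; "eef_pos": TCP position; "tcp_rot": TCP orientation; "contact_force": force on the tool from outside, world axes, zero at the start; "wrist_torque": the same for the moment, N m; "opening": opening from 0.0 (shut) to 1.0 (fully open); "finger_force": force on a finger pad.
Only numpy, scipy, OpenCV 4.12 (cv2) and the standard library are available. Lean on these libraries where they do the work, as an engineer would, in place of code of your own. Each camera call takes 0.05 s, during which the arm holds its last target. There are 200 camera calls.

## Working session

There is one attempt and no reset: what is moved stays moved. The work goes in short steps, Python scripts to look and compute and a shell command to move; the robot and the scene stay as the last step left them, time stands still between calls to the robot, and variables do not carry over. Pictures are saved under pics/ and viewed, at most 10 in all, crops included, and the job is handed in when it is done.

```bash
mkdir -p pics; ls
python3 - <<'E'
from plant import ctrl
import cv2,numpy as np
s=ctrl.get_state();print({k:np.round(v,3) for k,v in s.items()})
a=[]
for n in("scene","top"):
    p,d=ctrl.read_camera(n);np.savez(f"pics/{n}0.npz",p=p,d=d)
    cv2.imwrite(f"pics/{n}0.png",p[:,:,::-1]);i=ctrl.camera_info(n);print(n,np.round(i["K"],1).tolist(),np.round(i["camera_from_world"],3).tolist())
E
```

```text
pics
{'time': np.float64(0.0), 'qpos': array([ 1.093,  0.287,  1.578,  0.   ,  1.279, -0.15 ]), 'dq': array([ 0.001,  0.001, -0.002,  0.002,  0.   ,  0.001]), 'joint_efforts': array([-0.0000e+00, -4.0600e+01, -2.9262e+01, -0.0000e+00,  6.0000e-03,
        0.0000e+00]), 'eef_pos': array([0.217, 0.638, 0.23 ]), 'tcp_rot': array([ 0.163,  0.987, -0.001, -0.   ]), 'contact_force': array([ 0.185,  0.213, -0.452]), 'wrist_torque': array([0.022, 0.03 , 0.027]), 'finger_force': np.float64(0.0), 'opening': np.float64(0.997)}
scene [[402.7, 0.0, 316.5], [0.0, 402.7, 194.7], [0.0, 0.0, 1.0]] [[0.783, -0.622, -0.011, -0.374], [-0.315, -0.382, -0.869, 0.338], [0.536, 0.684, -0.495, 0.981], [0.0, 0.0, 0.0, 1.0]]
top [[408.0, 0.0, 318.5], [0.0, 408.0, 198.6], [0.0, 0.0, 1.0]] [[0.012, -1.0, 0.004, 0.163], [-0.975, -0.012, -0.221, 0.586], [0.221, -0.001, -0.975, 1.409], [0.0, 0.0, 0.0, 1.0]]
```

View pics/scene0.png

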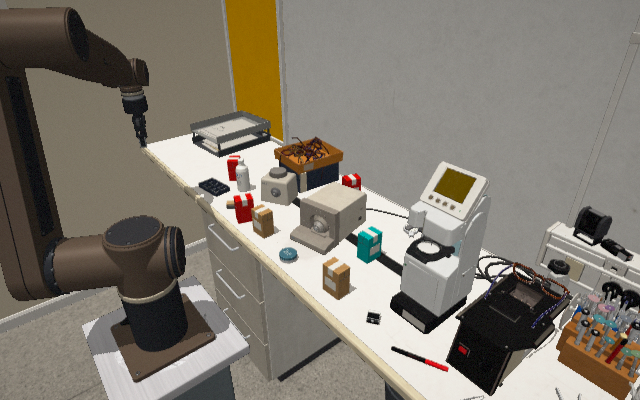

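View pics/top0.png

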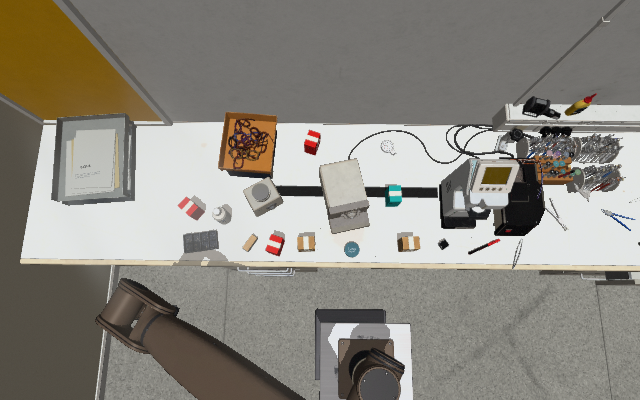

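The top view shows the two brown cartons at (307,242) and (409,242). The tin is at (351,249), the lens box at (444,244) and the buff block at (249,242). A red look-alike stands at (274,243), a turquoise one at (394,194) on the line. The line is near row 191.

```bash
cat > h.py <<'E'
import numpy as np,cv2
from plant import ctrl
def cloud(n,d):
    i=ctrl.camera_info(n);K=np.array(i["K"]);T=np.linalg.inv(np.array(i["camera_from_world"]))
    v,u=np.mgrid[:400,:640];P=np.stack([(u-K[0,2])/K[0,0]*d,(v-K[1,2])/K[1,1]*d,d,np.ones_like(d)],-1)
    return (P@T.T)[...,:3]
E
python3 - <<'E'
from h import *
for n in("top","scene"):
    z=np.load(f"pics/{n}0.npz");p,d=z["p"],z["d"];W=cloud(n,d)
    X,Y,Z=W[...,0],W[...,1],W[...,2]
    m=((Z>.008)&(d>0)&(X>.25)&(X<1.15)&(Y>-.6)&(Y<.6)).astype(np.uint8)
    c,l,st,ce=cv2.connectedComponentsWithStats(m)
    print(n)
    for k in range(1,c):
        if st[k,4]<25: continue
        q=W[l==k]; col=np.median(p[l==k],0); h=np.percentile(q[:,2],97)
        t=q[q[:,2]>h-.012]
        r=cv2.minAreaRect((t[:,:2]*1000).astype(np.float32))
        print(ce[k].round(),'h',h.round(3),'x',q[:,0].min().round(3),q[:,0].max().round(3),'y',q[:,1].min().round(3),q[:,1].max().round(3),'top',np.round(r[0]),np.round(r[1]),round(r[2]),col)
    if n=="top":
        k=(p.max(2)<60)&(abs(Z)<.006)&(X>.5)&(X<.85)&(Y>-.35)&(Y<.35)
        print('line x',np.percentile(X[k],[2,98]),'y',np.percentile(Y[k],[1,99]))
E
```

```text
top
[389.  79.] h 0.691 x 0.466 0.908 y -0.6 0.6 top [903.  16.] [1167.   19.] 89 [116. 114. 111.]
[312. 142.] h 0.097 x 0.769 0.871 y 0.171 0.228 top [805. 199.] [45. 61.] 72 [212.  34.  31.]
[344. 194.] h 0.132 x 0.465 0.857 y -0.039 0.177 top [619.  85.] [182. 140.] 13 [196. 193. 182.]
[388. 146.] h 0.019 x 0.772 0.833 y -0.118 -0.068 top [806. -97.] [59. 47.] 66 [224. 225. 224.]
[393. 195.] h 0.096 x 0.571 0.633 y -0.143 -0.076 top [ 602. -101.] [61. 45.] 0 [ 33. 173. 169.]
[221. 215.] h 0.136 x 0.496 0.559 y 0.495 0.557 top [520. 520.] [23. 21.] 80 [161. 158. 153.]
[208. 236.] h 0.024 x 0.421 0.471 y 0.562 0.597 top [453. 570.] [47. 34.] 34 [100. 102. 104.]
[216. 240.] h 0.026 x 0.405 0.472 y 0.537 0.554 top [438. 546.] [66. 17.] 0 [98.  99.  99.5]
[250. 242.] h 0.03 x 0.397 0.459 y 0.391 0.445 top [427. 420.] [26. 60.] 57 [200. 168. 130.]
[275. 245.] h 0.096 x 0.381 0.45 y 0.295 0.351 top [416. 324.] [45. 60.] 72 [219.  55.  52.]
[306. 243.] h 0.096 x 0.398 0.459 y 0.184 0.252 top [422. 214.] [45. 59.] 2 [186. 144.  95.]
[408. 244.] h 0.096 x 0.403 0.45 y -0.195 -0.119 top [ 42
[... 714 characters left out ...]
19.] [28. 21.] 46 [150. 146. 139.]
[218. 189.] h 0.02 x 0.393 0.469 y 0.531 0.6 top [432. 568.] [73. 69.] 6 [33. 39. 45.]
[253. 213.] h 0.091 x 0.377 0.446 y 0.178 0.443 top [411. 266.] [170.  67.] 89 [121.  72.  46.]
[369. 243.] h 0.091 x 0.566 0.632 y -0.128 -0.078 top [ 599. -102.] [62. 47.] 3 [  4. 103. 100.]
[288. 254.] h 0.023 x 0.377 0.43 y 0.018 0.076 top [403.  47.] [53. 53.] 15 [ 73. 117. 129.]
[336. 276.] h 0.091 x 0.397 0.449 y -0.184 -0.121 top [ 423. -152.] [46. 61.] 2 [115.  90.  57.]
[373. 317.] h 0.017 x 0.409 0.449 y -0.31 -0.269 top [ 429. -289.] [33. 31.] 35 [43.  46.  44.5]
[420. 357.] h 0.012 x 0.394 0.45 y -0.496 -0.381 top [ 422. -438.] [ 11. 126.] 25 [137.  29.  31.]
```

```bash
python3 -m inch '[{"slide":[-7,-9,0],"turn":-0.1,"grip":0},{"slide":[-14,-18,0],"turn":-0.2,"grip":0},{"slide":[-28.2,-35.4,0],"turn":-0.328,"grip":0},{"slide":[-28.2,-35.4,0],"turn":-0.328,"grip":0},{"slide":[-28.2,-35.4,0],"turn":-0.328,"grip":0},{"slide":[-28.2,-35.4,0],"turn":-0.328,"grip":0},{"slide":[-28.2,-35.4,0],"turn":-0.328,"grip":0},{"slide":[-28.2,-35.4,0],"turn":-0.328,"grip":0},{"slide":[-28.2,-35.4,0],"turn":-0.328,"grip":0},{"slide":[-28.2,-35.4,0],"turn":-0.328,"grip":0},{"slide":[-28.2,-35.4,0],"turn":-0.328,"grip":0}]'; python3 -c "
from plant import ctrl;print(ctrl.get_state()['qpos'].round(3))"
```

```text
time: 1.2
eef_pos: [0.3705, 0.2121, 0.2311]
tcp_rot: [0.002, 1.0, 0.0, -0.0]
contact_force: [0.1, -0.3, 0.9]
opening: -0.002
finger_force: 0.0
[ 2.810e-01 -2.920e-01  2.154e+00  1.000e-03  1.280e+00 -1.287e+00]
```

```bash
python3 -m inch '[{"slide":[0,0,5],"turn":0,"grip":0},{"slide":[0,0,10],"turn":0,"grip":0},{"slide":[0,0,15.5],"turn":0,"grip":0},{"slide":[0,0,15.5],"turn":0,"grip":0},{"slide":[0,0,15.5],"turn":0,"grip":0}]'
python3 - <<'E'
from h import *
print(ctrl.get_state()['qpos'].round(3))
p,d=ctrl.read_camera("wrist");cv2.imwrite("pics/w1.png",p[:,:,::-1])
E
```

```text
time: 1.7
eef_pos: [0.3689, 0.214, 0.0756]
tcp_rot: [-0.001, 1.0, -0.0, -0.002]
contact_force: [0.3, -0.1, 0.7]
opening: 0.004
finger_force: 0.0
[ 0.287 -0.074  2.282  0.     0.937 -1.287]
```

View pics/w1.png

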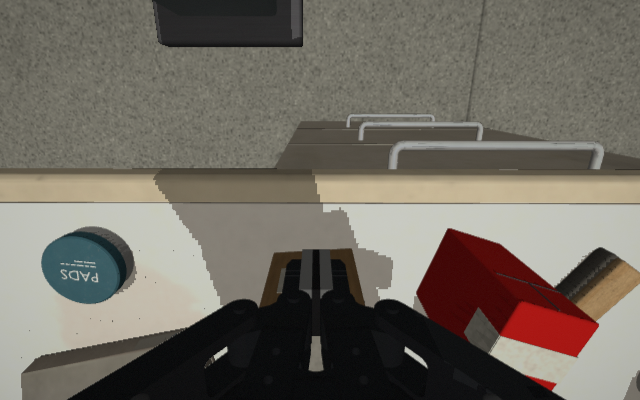

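The wrist view shows the shut fingers centred on the front of the left carton (315,280). The red box is clear to the right. Now I'll push.

```bash
python3 -m inch '[{"slide":[-1,0,0],"turn":0,"grip":0},{"slide":[-1.5,0,0],"turn":0,"grip":0},{"slide":[-2,0,0],"turn":0,"grip":0},{"slide":[-2.5,0,0],"turn":0,"grip":0},{"slide":[-3,0,0],"turn":0,"grip":0},{"slide":[-3.5,0,0],"turn":0,"grip":0},{"slide":[-4,0,0],"turn":0,"grip":0},{"slide":[-4.5,0,0],"turn":0,"grip":0},{"slide":[-5,0,0],"turn":0,"grip":0},{"slide":[-5.5,0,0],"turn":0,"grip":0},{"slide":[-6,0,0],"turn":0,"grip":0},{"slide":[-6,0,0],"turn":0,"grip":0},{"slide":[-6,0,0],"turn":0,"grip":0},{"slide":[-6,0,0],"turn":0,"grip":0}]'
python3 - <<'E'
from h import *
p,d=ctrl.read_camera("scene");cv2.imwrite("pics/s2.png",cv2.resize(p[120:330,200:440,::-1],None,fx=2.5,fy=2.5))
E
```

```text
time: 3.15
eef_pos: [0.4301, 0.2131, 0.0762]
tcp_rot: [-0.0, 1.0, -0.0, -0.0]
contact_force: [-0.0, 0.2, 0.4]
opening: 0.003
finger_force: 0.0
```

View pics/s2.png

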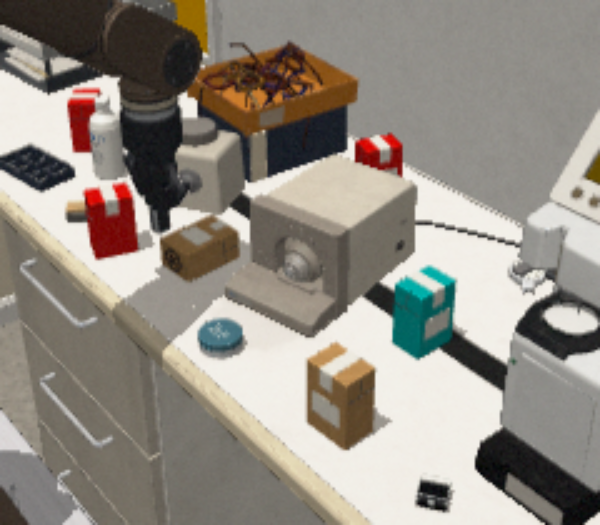

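Left carton lies on its back with the ring mark visible at (172,262). Next, the right carton.

```bash
python3 -m inch '[{"slide":[2.5,0,-3],"turn":0,"grip":0},{"slide":[5.2,0,-6],"turn":0,"grip":0},{"slide":[5.2,-5,-6],"turn":0,"grip":0},{"slide":[5.2,-10,-6],"turn":0,"grip":0},{"slide":[5.2,-15,-6],"turn":0,"grip":0},{"slide":[5.2,-20,-6],"turn":0,"grip":0},{"slide":[5.2,-25,-6],"turn":0,"grip":0},{"slide":[5.2,-30,-6],"turn":0,"grip":0},{"slide":[5.2,-34,-6],"turn":0,"grip":0},{"slide":[5.2,-36.3,-6],"turn":0,"grip":0},{"slide":[5.2,-36.3,-6],"turn":0,"grip":0},{"slide":[5.2,-36.3,-6],"turn":0,"grip":0},{"slide":[5.2,-36.3,-6],"turn":0,"grip":0}]'
python3 - <<'E'
from h import *
print(ctrl.get_state()['qpos'].round(3))
z=None
p,d=ctrl.read_camera("top");np.savez("pics/top2.npz",p=p,d=d);W=cloud("top",d)
m=(W[...,2]>.03)&(W[...,2]<.1)&(W[...,0]>.38)&(W[...,0]<.6)&(W[...,1]>.14)&(W[...,1]<.29)
q=W[m];print(len(q));t=q[q[:,2]<.055]
print(cv2.minAreaRect((t[:,:2]*1000).astype(np.float32)),np.median(t[:,2]))
E
```

```text
time: 4.5
eef_pos: [0.3781, -0.1487, 0.136]
tcp_rot: [-0.001, 1.0, 0.0, -0.0]
contact_force: [-0.7, -0.4, -0.5]
opening: 0.001
finger_force: 0.0
[-0.626 -0.234  2.291  0.     1.085 -2.198]
433
((523.7036743164062, 205.033203125), (86.7444839477539, 175.8315887451172), 67.0167236328125) 0.0450115149809569
```

```bash
python3 -m inch '[{"slide":[0,0,3],"turn":0,"grip":0},{"slide":[0,0,6],"turn":0,"grip":0},{"slide":[0,0,6],"turn":0,"grip":0},{"slide":[-1,0,6],"turn":0,"grip":0},{"slide":[-1.5,0,6],"turn":0,"grip":0},{"slide":[-2,0,6],"turn":0,"grip":0},{"slide":[-2.5,0,6],"turn":0,"grip":0},{"slide":[-3,0,6],"turn":0,"grip":0},{"slide":[-3.5,0,6],"turn":0,"grip":0},{"slide":[-4,0,6],"turn":0,"grip":0},{"slide":[-4.5,0,6],"turn":0,"grip":0},{"slide":[-5,0,6],"turn":0,"grip":0},{"slide":[-5.5,0,6],"turn":0,"grip":0},{"slide":[-6,0,6],"turn":0,"grip":0},{"slide":[-6,0,6],"turn":0,"grip":0},{"slide":[-6,0,6],"turn":0,"grip":0},{"slide":[-6,0,6],"turn":0,"grip":0}]'; python3 -m inch '[{"slide":[2.5,0,-3],"turn":0,"grip":0},{"slide":[5.4,0,-6],"turn":0,"grip":0},{"slide":[5.4,5,-6],"turn":0,"grip":0},{"slide":[5.4,10,-6],"turn":0,"grip":0},{"slide":[5.4,15,-6],"turn":0,"grip":0},{"slide":[5.4,15,-6],"turn":0,"grip":0},{"slide":[5.4,15,-6],"turn":0,"grip":0}]'
python3 - <<'E'
from h import *
p,d=ctrl.read_camera("scene");cv2.imwrite("pics/s3.png",cv2.resize(p[170:330,230:430,::-1],None,fx=3.5,fy=3.5,interpolation=cv2.INTER_CUBIC))
p,d=ctrl.read_camera("top");np.savez("pics/top3.npz",p=p,d=d);W=cloud("top",d)
for lo,hi in((.165,.275),(-.22,-.08)):
    m=(W[...,2]>.036)&(W[...,2]<.056)&(W[...,0]>.39)&(W[...,0]<.57)&(W[...,1]>lo)&(W[...,1]<hi)&(p[...,0].astype(int)>p[...,2]+25)
    c,l,st,ce=cv2.connectedComponentsWithStats(m.astype(np.uint8));k=1+st[1:,4].argmax();t=W[l==k]
    print(len(t),cv2.minAreaRect((t[:,:2]*1000).astype(np.float32)),np.median(t[:,2]),t.min(0),t.max(0))
E
```

```text
time: 6.25
eef_pos: [0.4382, -0.1498, 0.0762]
tcp_rot: [-0.0, 1.0, 0.0, -0.0]
contact_force: [0.1, 0.1, 0.2]
opening: 0.0
finger_force: 0.0
time: 6.95
eef_pos: [0.3841, 0.0012, 0.1363]
tcp_rot: [-0.002, 1.0, -0.0, 0.0]
contact_force: [-0.3, -0.7, 0.0]
opening: 0.003
finger_force: 0.0
311 ((492.0826416015625, 218.39730834960938), (91.80384826660156, 58.15971755981445), 1.2059406042099) 0.04525337826678699 [0.44569151 0.18888093 0.03718977] [0.53843633 0.24801084 0.05365638]
302 ((496.50408935546875, -145.471923828125), (90.8035888671875, 61.20717239379883), 2.9878339767456055) 0.04491378998481954 [ 0.45063153 -0.17790655  0.03654504] [ 0.54310007 -0.11403987  0.05334757]
```

View pics/s3.png

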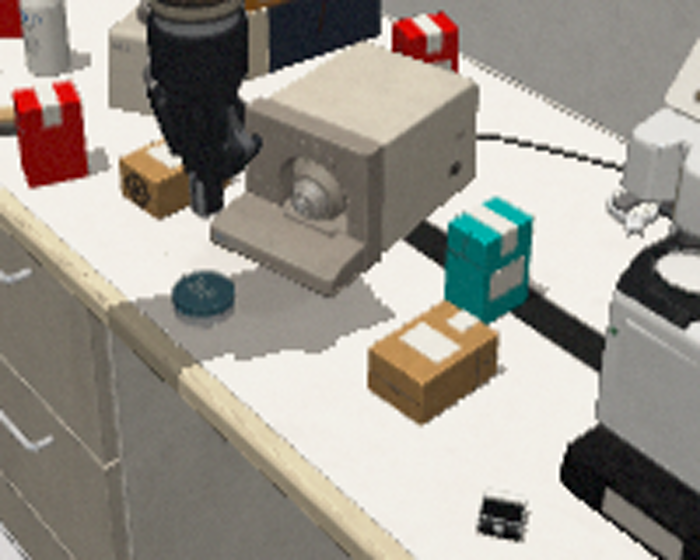

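Stamp (ring with cross) is on the left carton at (138,190). The right carton's underside is plain with a seam. Checking clearance in the left lane.

Run:
```python
from h import *
print(ctrl.tcp_to_grasp)
for n,f in(("top","top0"),("scene","scene0")):
    z=np.load(f"pics/{f}.npz");d=z["d"];p=z["p"];W=cloud(n,d)
    for x in np.arange(.45,.68,.025):
        m=(d>0)&(W[...,2]>.012)&(abs(W[...,0]-x)<.0125)
        q=W[m]; r=q[(q[:,1]<.215)&(q[:,1]>0.02)]; l=q[(q[:,1]>.215)&(q[:,1]<.45)]
        print(n,x.round(3),r[:,1].max().round(3) if len(r) else None,r[r[:,2]>.08][:,1].max().round(3) if (r[:,2]>.08).any() else None,l[:,1].min().round(3) if len(l) else None,l[l[:,2]>.08][:,1].min().round(3) if (l[:,2]>.08).any() else None)
    if n=="top":
        k=(p.max(2)<70)&(abs(W[...,2])<.008)&(W[...,0]>.55)&(W[...,0]<.7)&(W[...,1]>.17)&(W[...,1]<.28)
        print('line left',np.percentile(W[...,0][k],[1,50,99]),W[...,1][k].min(),W[...,1][k].max())
```

```text
0.0187
top 0.45 0.213 0.213 0.216 0.216
top 0.475 0.127 None None None
top 0.5 0.131 None None None
top 0.525 0.138 0.138 0.253 0.391
top 0.55 0.143 0.141 0.33 0.346
top 0.575 0.148 0.148 0.305 0.312
top 0.6 0.155 0.152 0.306 0.311
top 0.625 0.159 0.159 0.319 0.326
top 0.65 0.166 0.163 0.245 0.339
top 0.675 0.17 0.17 0.339 0.339
line left [0.61059514 0.62717493 0.64575078] 0.17269751674562683 0.2797438863147902
scene 0.45 0.214 0.214 0.219 0.219
scene 0.475 0.127 None None None
scene 0.5 0.128 0.121 None None
scene 0.525 0.136 0.136 0.372 0.384
scene 0.55 0.137 0.137 0.321 0.342
scene 0.575 0.141 0.141 0.302 0.307
scene 0.6 0.146 0.146 0.304 0.309
scene 0.625 0.153 0.153 0.318 0.323
scene 0.65 0.157 0.157 0.334 0.336
scene 0.675 0.166 0.166 0.333 0.333
```

```bash
python3 -m inch '[{"slide":[0,5,0],"turn":0,"grip":3},{"slide":[0,10,0],"turn":0,"grip":3},{"slide":[0,15,0],"turn":0,"grip":3},{"slide":[0,19,0],"turn":0,"grip":3},{"slide":[0,21.5,0],"turn":0,"grip":3},{"slide":[0,21.5,0],"turn":0,"grip":3},{"slide":[0,21.5,4],"turn":0,"grip":3},{"slide":[0,21.5,8],"turn":0,"grip":3},{"slide":[0,21.5,11.8],"turn":0,"grip":3},{"slide":[0,21.5,11.8],"turn":0,"grip":3},{"slide":[0,21.5,11.8],"turn":0,"grip":3}]'
```

```text
time: 8.15
eef_pos: [0.3847, 0.2137, 0.0183]
tcp_rot: [0.001, 1.0, -0.0, -0.001]
contact_force: [1.0, 0.5, 0.5]
opening: 0.35
finger_force: 0.0
```

```bash
python3 -m inch '[{"slide":[-2,0.2,0],"turn":0,"grip":3},{"slide":[-4,0.2,0],"turn":0,"grip":3},{"slide":[-4.5,0.2,0],"turn":0,"grip":3},{"slide":[-5,0.2,0],"turn":0,"grip":3},{"slide":[-5.5,0.2,0],"turn":0,"grip":3},{"slide":[-6,0.2,0],"turn":0,"grip":3},{"slide":[-6.5,0.2,0],"turn":0,"grip":3},{"slide":[-7,0.2,0],"turn":0,"grip":3},{"slide":[-7.6,0.2,0],"turn":0,"grip":3},{"slide":[-8.2,0.2,0],"turn":0,"grip":3},{"slide":[-8.8,0.2,0],"turn":0,"grip":3},{"slide":[-9.4,0.2,0],"turn":0,"grip":3},{"slide":[-10,0.2,0],"turn":0,"grip":3},{"slide":[-10.6,0.2,0],"turn":0,"grip":3},{"slide":[-11.2,0.2,0],"turn":0,"grip":3},{"slide":[-11.8,0.2,0],"turn":0,"grip":3},{"slide":[-12.4,0.2,0],"turn":0,"grip":3},{"slide":[-12.4,0.2,0],"turn":0,"grip":3}]'
cat > m.py <<'E'
from h import *
p,d=ctrl.read_camera("top");W=cloud("top",d)
for lo,hi in((.165,.275),(-.22,-.08)):
    m=(W[...,2]>.036)&(W[...,2]<.056)&(W[...,0]>.39)&(W[...,0]<.68)&(W[...,1]>lo)&(W[...,1]<hi)&(p[...,0].astype(int)>p[...,2]+25)
    c,l,st,ce=cv2.connectedComponentsWithStats(m.astype(np.uint8));k=1+st[1:,4].argmax();t=W[l==k]
    print(len(t),cv2.minAreaRect((t[:,:2]*1000).astype(np.float32)),t.min(0),t.max(0))
cv2.imwrite("pics/end_top.png",cv2.resize(p[130:270,230:460,::-1],None,fx=3,fy=3,interpolation=cv2.INTER_CUBIC))
E
python3 m.py
```

```text
time: 9.95
eef_pos: [0.5097, 0.2172, 0.0187]
tcp_rot: [0.0, 1.0, 0.0, 0.001]
contact_force: [0.1, 0.5, -0.1]
opening: 0.353
finger_force: 0.0
15 ((604.615478515625, 236.9691619873047), (9.035569190979004, 18.310670852661133), 2.6207568645477295) [0.60030518 0.22781735 0.04180871] [0.60954711 0.24631429 0.05167609]
316 ((496.1678466796875, -145.6423797607422), (90.78028869628906, 61.89878845214844), 4.034809112548828) [ 0.45026919 -0.17877746  0.03634605] [ 0.54319728 -0.11499208  0.0548951 ]
```

```bash
python3 -m inch '[{"slide":[-0.5,0,0],"turn":0,"grip":3},{"slide":[-1,0,0],"turn":0,"grip":3},{"slide":[-1.5,0,0],"turn":0,"grip":3},{"slide":[-1.8,0,0],"turn":0,"grip":3},{"slide":[-1.8,0,0],"turn":0,"grip":3},{"slide":[-0.5,0,0],"turn":0,"grip":3},{"slide":[2,0,0],"turn":0,"grip":3},{"slide":[6,0,0],"turn":0,"grip":3},{"slide":[10,0,-3],"turn":0,"grip":3},{"slide":[12,0,-8],"turn":0,"grip":3},{"slide":[12,-5,-13],"turn":0,"grip":3},{"slide":[12,-10,-18],"turn":0,"grip":3},{"slide":[12,-15,-18],"turn":0,"grip":3},{"slide":[12,-20,-18],"turn":0,"grip":3},{"slide":[12,-20,-18],"turn":0,"grip":3},{"slide":[12,-20,-18],"turn":0,"grip":3}]'; python3 m.py
```

```text
time: 11.6
eef_pos: [0.3883, 0.0141, 0.1994]
tcp_rot: [0.003, 1.0, -0.001, 0.002]
contact_force: [1.2, 0.9, 0.1]
opening: 0.351
finger_force: 0.0
308 ((583.6022338867188, 216.31594848632812), (90.74755096435547, 59.0228157043457), 1.2458029985427856) [0.53815362 0.18682571 0.0367892 ] [0.62945579 0.24658141 0.05467863]
274 ((496.3022766113281, -146.0816650390625), (91.36153411865234, 60.87469482421875), 3.1191279888153076) [ 0.45059534 -0.17822533  0.03649484] [ 0.5432067  -0.11426095  0.05266554]
```

View pics/end_top.png

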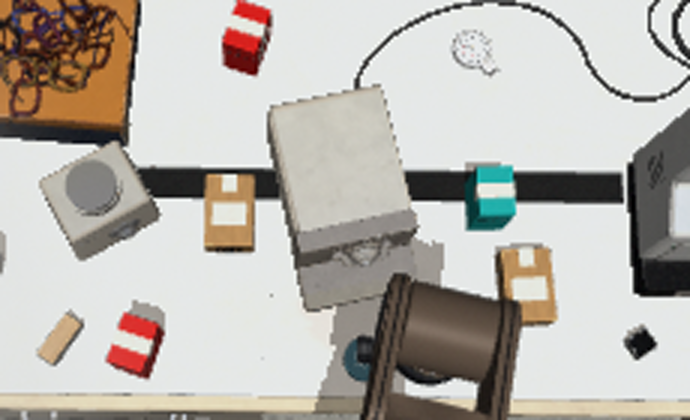

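The stamped carton's far end (230,178) lies over the line, at about x = 0.628 by depth. The other carton (527,285) lies on its back short of it, and the arm is clear of everything.

```bash
python3 -c "
from plant import ctrl;print(ctrl.sign_off())"
```

```text
the job is handed in; nothing more can be done
None
```

I tipped both cartons onto their backs, pushed the stamped left one until its far end lay over the dispatch line, left the plain one lying short of it, touched nothing else, and handed the job in at about 12 s.

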